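# Drop the T-foot clamp into the bench rail and swing it over the pump lug

### The job

Take the T-foot clamp out of its holder, drop its foot through the slot of the bench rail beside the pump housing's lug until its collar sits down on the rail, and let go of it with its arm still lying along the slot. Then lock it with a quarter turn: push its arm round, not touching the hub while it turns, until the arm lies square across the rail with its tip over the middle of the lug. Do not shift the housing or disturb the things lying around, and leave the clamp standing free, still down on the rail.

Things in the scene. Friction and masses are not known exactly. Their poses are not given: they have to be found in the camera images.
- fixture: Fixed bench fixture: dark steel plate 220 x 240 mm, 10 mm thick, reaching from x -50 to +170 and y -120 to +120 mm of its origin, which lies on the bench under the nominal slot line. An aluminium T-slot rail, 48 mm wide (x), 216 mm long (y), stands fixed on it, its top 34 mm above the bench; the pump housing stands on the +x side.
- rail_top (a point): Nominal middle of the rail's top, axes as the fixture's. The slot runs along y, 14 mm wide, open within y +-100 mm; lips 8 mm thick, cavity below 36 mm wide, 12 mm high. The real rail is parallel to the fixture's y axis but shifted up to 5 mm towards +x or -x of this point; the shift differs each time and is not reported: find the slot by touch or sight.
- lug (a point): Middle of the flat top of the pump housing's lug, 40 mm above the bench, about 58 mm to +x of the nominal slot line, its place along y varying. The top is 46 (x) x 44 (y) mm, square to the fixture within 3 degrees. The housing is a loose 1.8 kg aluminium casting, a round body 84 mm across, 68 mm high, centred 60 mm to +x of this point.
- holder: Fixed black plastic block, 80 (x) x 60 (y) x 30 mm high, origin under its centre. The clamp's foot hangs in a well (37 x 18 mm, 22 mm deep) in its top, the collar resting on the block's top: foot's underside 12 mm above the bench, arm towards the block's +x within 4 degrees.
- clamp_grip (a point): Centre of the hub of the loose steel T-foot clamp (about 0.3 kg, upright): a dark steel block 24 (x) x 20 (y) x 36 mm high, reaching from 22 to 58 mm above the foot's underside. x runs along the arm, z up. With the collar down on the rail this point is 56 mm above the bench and the arm 44 to 58 mm. Then it turns or slides if pushed, held only by friction, with no end stop.
- clamp_foot (a point): Middle of the underside of the clamp's foot, same axes. The foot is 30 (x) x 11 (y) x 8 mm; above it a round stem 10 mm thick, then a collar 30 mm square from 18 to 22 mm above this point, then the hub. This point is 40 mm below the hub's centre; 16 mm above the bench once the collar is down on the rail.
- clamp_tip (a point): Point inside the clamp's arm near its end: 58 mm from the clamp's axis along x, at half the arm's height. The arm is 12 mm wide (y), 14 mm high (28 to 42 mm above the foot's underside) and runs from the hub to 64 mm from the axis.
- socket: Bystander: loose steel socket, 26 mm across, 38 mm high, origin under its centre.
- spanner: Bystander: loose spanner, 170 mm long, lying flat.
- can: Bystander: loose plain metal can, 60 mm across, 70 mm high, origin under its centre.
- jar: Bystander: loose white jar with a dark lid, 68 mm across, 75 mm high, origin under its centre.
Things that resemble listed ones, but are neither listed nor needed, are in the scene too. Of the things that look like the part that bears lug, the middle-sized one is meant.

How it is judged:
On the way:
1. the clamp's foot is down in the slot, collar on the rail, arm along the slot, and the clamp is let go (z of clamp_grip in the frame of fixture between 0.052 and 0.0595 m and x of clamp_grip in the frame of fixture between -0.012 and 0.012 m and angle between clamp_grip's own z axis and vertical below 0.12 rad and angle between the x axis of clamp_grip and the y axis of fixture, either way round below 0.35 rad and contact force between clamp and the fingers below 0.1 N), for 0.2 s.
At the end, for the whole second after the job is handed in: The clamp stands at rest in the rail, collar down on it within 3.5 mm, upright within 7 degrees, its arm square across the slot within 15 degrees, and the point near the arm's tip within 16 mm (seen from above) of the middle of the lug (z of clamp_grip in the frame of fixture between 0.052 and 0.0595 m and x of clamp_grip in the frame of fixture between -0.012 and 0.012 m and angle between clamp_grip's own z axis and vertical below 0.12 rad and angle between the x axis of clamp_grip and the x axis of fixture, either way round below 0.26 rad and horizontal distance between clamp_tip and lug below 0.016 m and linear speed of clamp below 0.02 m/s); the robot touches nothing.
It fails at once if the hub is touched by the fingers while the seated clamp is part-way round (20 to 70 degrees) (z of clamp_grip in the frame of fixture below 0.0595 m and horizontal distance between clamp_grip and fixture below 0.11 m and angle between the x axis of clamp_grip and the y axis of fixture, either way round between 0.36 and 1.22 rad and contact force between clamp_hub and the fingers above 0.5 N).
It fails at once if the housing is shifted by more than 12 mm (distance of lug from where it was at the start of the episode above 0.012 m).
It fails at once if a bystander is moved by more than 30 mm (distance of any of socket, spanner, can, jar from where it was at the start of the episode above 0.03 m).
It also fails if it takes over 64 s, if anything falls off the work surface, if the arm or the gripper's body presses on something with over 40 N, if the wrist force passes 120 N, or if a joint passes its speed limit or range.

### The arm

A 6-joint arm with a two-finger parallel gripper is mounted at the origin on the work surface. World frame = base frame: x ahead of the robot, y to its left, z up, the work surface at z = 0. Lengths are in m, angles in rad, forces in N, time in s.
With the tool pointing down it reaches from about 0.25 to 0.775 m from the base axis. Payload 4 kg.
Tool frame: the origin (TCP) lies between the finger pads; the fingertips stand 14 mm ahead of it and the grasp point (between the pads) lies 5 mm behind it (tip_reach is the distance from the TCP to the fingertips, in m); z points along the fingers, y is the line along which they close (so a half turn about z gives the same grasp; the last joint's range is limited). The gripper opens to 94 mm and grips with 3 to 60 N. Pads are 16 mm wide; open, the fingers measure 119 mm over their backs; the gripper's body (75 mm by 177 mm) begins 78 mm behind the grasp point.
Start: joints at [1.089, 0.087, 1.371, -0, 1.684, -0.103], TCP at [0.203, 0.511, 0.191] pointing down, gripper open.
Joint ranges: [-3.1, 3.1], [-0.76, 2.03], [0.27, 2.55], [-1.08, 4.22], [0.17, 2.65], [-2.57, 2.57]. Speed limits (rad/s): [2.79, 2.79, 3.14, 3.14, 3.14, 3.14].

### API

Orientations are given as [roll, pitch, yaw] about the fixed x, y, z axes, in that order (R = Rz(yaw) Ry(pitch) Rx(roll)).
In Python, from bench import * gives the robot as it stands. The module is installed in compiled form; this text tells all that it offers.
- The arm moves only by the tool servo_tool, never from a script. Its argument "targets" is a list of rows, each a list of 4 numbers: the shift along the tool's x, y, z in cm, then the turn about the tool's z in degrees. A call has 1 to 8 rows; each row is the pose to reach, as a shift and turn from the pose commanded when the call began, along the tool's axes at that moment; what a row does not reach only later rows make up. A row lasts 1/8 s, in which the tool goes at most 62.5 mm and 10.7 degrees, less where a joint would pass 70% of its speed; a pose out of reach is approached as far as the arm can. A call with a gripper value outside its range is refused whole. "claw" is the closure in counts, from 0 (fully open) to 255 (shut), set as the call begins (left out, the last holds). The fingers move at their own pace and stop on an object; the grip force is fixed at half the most. Time passes only in rows, so rows that repeat a pose let the fingers close. It gives the time, the measured TCP pose, the force, the opening and the grip force at its end, in the units of the state.
- get_obs(): the state, without advancing time (a new reading comes with each control period).
- snapshot(name): name is "scene" or "top" or "wrist"; returns the picture (384x512x3 uint8, blue, green, red); there is no depth.
- camera_model(name): a dict with "camera_matrix" (3x3 intrinsics, pixels), "camera_from_world" (4x4, takes a point from world to camera coordinates). Camera axes: x right, y up, looking along -z (the intrinsics and any distortion apply to the point x, -y, -z); pixel columns grow to the right and rows downward; lengths in m; the calibration is good to about 2 mm. A picture is of the moment at which its call begins: read the wrist's pose just before it. camera_model takes no time and is no camera call; for the wrist camera it gives the pose at the moment of the call.
- close_job(): hands the job in; it is judged then, once.
The state is a dict: "time": time; "joint_positions": joint angles; "qvel": joint speeds; "joint_torque": joint torques, N m; "tool_pos": TCP position; "ee_rot": TCP orientation; "wrist_force": force on the tool from outside, world axes, zero at the start; "wrist_torque": the same for the moment, N m; "width": finger opening in m; "finger_force": force on a finger pad.
Only numpy, scipy, OpenCV 4.12 (cv2) and the standard library are available. Lean on these libraries where they do the work, as an engineer would, in place of code of your own. Each camera call takes 0.05 s, during which the arm holds its last target. There are 200 camera calls.

## Working session

There is one attempt and no reset: what is moved stays moved. The work goes in short steps, Python scripts to look and compute and a tool call to move; the robot and the scene stay as the last step left them, time stands still between calls to the robot, and variables do not carry over. Pictures are saved under pics/ and viewed, at most 10 in all, crops included, and the job is handed in when it is done.

Besides the shell and the picture viewer there is one more tool, called after "Request:" by a JSON object that holds its "fn" and its "kwargs". servo_tool: Moves the arm, as the interface text tells. Its arguments: {"type":"object","properties":{"targets":{"type":"array"},"claw":{"type":"number"}},"required":["targets"]}

```bash
mkdir -p pics; cat > h.py <<'E'
from bench import *
import numpy as np, cv2
def ray(cm,u,v):
    K=np.array(cm["camera_matrix"]);T=np.array(cm["camera_from_world"])
    d=np.linalg.inv(K)@[u,v,1]; d=np.array([d[0],-d[1],-d[2]])
    R=T[:3,:3]; return -R.T@T[:3,3], R.T@d
def onz(cm,u,v,z):
    o,d=ray(cm,u,v); return o+d*(z-o[2])/d[2]
def proj(cm,p):
    K=np.array(cm["camera_matrix"]);T=np.array(cm["camera_from_world"])
    c=T[:3,:3]@np.array(p)+T[:3,3]; q=K@[c[0],-c[1],-c[2]]; return q[:2]/q[2]
E
python3 - <<'E'
from h import *
o=get_obs(); print({k:np.round(v,3) for k,v in o.items()})
for n in("top","scene"):
    im=snapshot(n); cv2.imwrite(f"pics/{n}0.png",im); 
    cm=camera_model(n); print(n,cm.keys(),np.round(cm["camera_matrix"],1).tolist(),np.round(ray(cm,256,192),3).tolist())
    cv2.imwrite(f"pics/{n}0b.png",cv2.resize(im,(800,600),interpolation=cv2.INTER_CUBIC))
E
```

```text
{'time': np.float64(0.0), 'joint_positions': array([ 1.089,  0.088,  1.372, -0.   ,  1.684, -0.103]), 'qvel': array([-0.001,  0.   ,  0.001, -0.   , -0.   , -0.   ]), 'joint_torque': array([ 1.0000e-03, -3.4017e+01, -3.0243e+01,  7.2000e-02,  3.3000e-02,
       -0.0000e+00]), 'tool_pos': array([0.203, 0.51 , 0.19 ]), 'ee_rot': array([-3.139, -0.   ,  2.763]), 'wrist_force': array([-0.149,  0.458,  0.198]), 'wrist_torque': array([ 0.025, -0.039, -0.012]), 'finger_force': np.float64(0.0), 'width': np.float64(0.094)}
top dict_keys(['camera_matrix', 'camera_from_world']) [[430.6, 0.0, 258.4], [0.0, 430.6, 198.5], [0.0, 0.0, 1.0]] [[0.417, -0.13, 1.177], [0.186, 0.015, -0.982]]
scene dict_keys(['camera_matrix', 'camera_from_world']) [[386.7, 0.0, 251.3], [0.0, 386.7, 192.9], [0.0, 0.0, 1.0]] [[0.995, 0.44, 0.733], [-0.437, -0.587, -0.681]]
```

View pics/top0b.png

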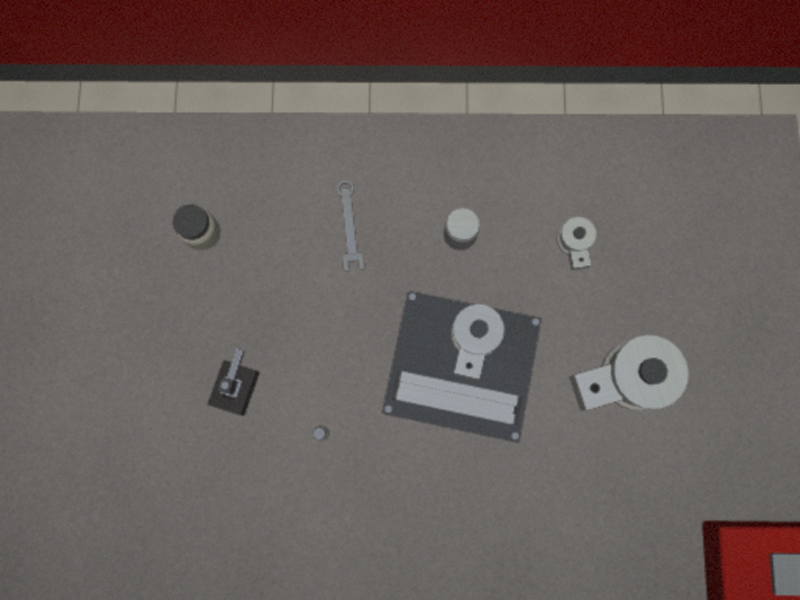

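View pics/scene0b.png

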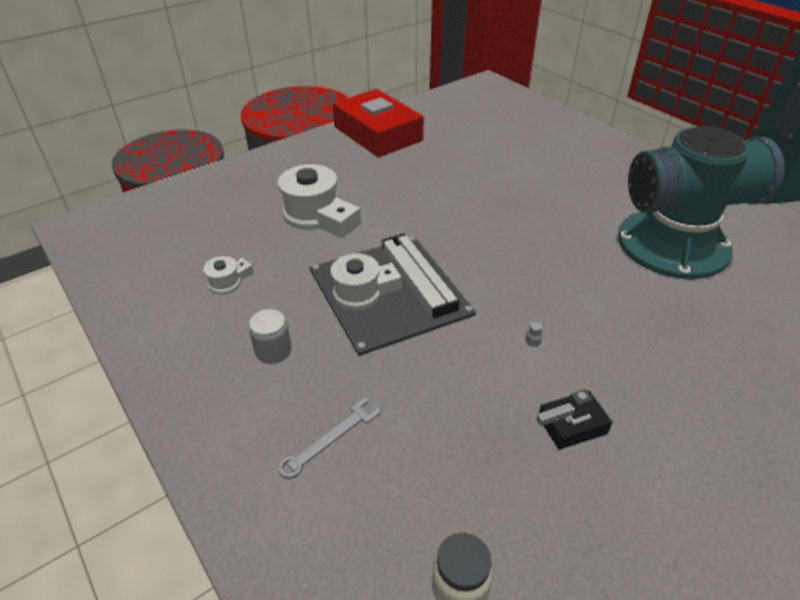

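The top view shows the holder at about (233,387) with the clamp's arm pointing up and slightly right. The fixture plate is centred near (463,366), the rail near (457,398) and the lug near (469,364), all in 800x600 pixels. Next I'll get numeric positions plus an enlarged crop.

```bash
python3 - <<'E'
from h import *
cm=camera_model("top"); im=cv2.imread("pics/top0.png"); g=cv2.cvtColor(im,cv2.COLOR_BGR2GRAY)
def rect(mask,z,name,box):
    m=np.zeros_like(mask);x0,y0,x1,y1=box;m[y0:y1,x0:x1]=mask[y0:y1,x0:x1]
    cs,_=cv2.findContours(m,cv2.RETR_EXTERNAL,cv2.CHAIN_APPROX_NONE)
    c=max(cs,key=cv2.contourArea); r=cv2.minAreaRect(c); 
    P=np.array([onz(cm,*p,z)[:2] for p in cv2.boxPoints(r)])
    print(name,np.round(P.mean(0),4),"edges",[(round(float(np.hypot(*e)),4),round(float(np.degrees(np.arctan2(e[1],e[0]))),1)) for e in np.diff(P,axis=0)[:2]],"box",np.round(cv2.boxPoints(r),1).tolist())
dark=((g<75)*255).astype(np.uint8); lite=((g>140)*255).astype(np.uint8)
rect(dark,.01,"plate",(235,180,355,290))
rect(((g<45)*255).astype(np.uint8),.03,"holder",(125,225,172,270))
rect(lite,.034,"rail",(245,235,340,275))
rect(lite,.04,"lug",(285,223,315,243))
a=cv2.resize(im[222:272,125:175],(400,400),interpolation=cv2.INTER_CUBIC); b=cv2.resize(im[185:285,240:350],(400,400*100//110),interpolation=cv2.INTER_CUBIC)
b=cv2.copyMakeBorder(b,0,400-b.shape[0],0,0,cv2.BORDER_CONSTANT)
cv2.imwrite("pics/c1.png",np.hstack([a,b]))
E
```

```text
plate [ 0.5245 -0.2195] edges [(0.2185, -10.7), (0.2415, -101.2)] box [[244.6999969482422, 264.70001220703125], [260.29998779296875, 186.3000030517578], [346.70001220703125, 203.5], [331.0, 282.0]]
holder [0.4738 0.1436] edges [(0.0726, -16.1), (0.0051, -107.8)] box [[154.0, 264.0], [162.8000030517578, 237.60000610351562], [164.60000610351562, 238.1999969482422], [155.8000030517578, 264.6000061035156]]
rail [ 0.4682 -0.2081] edges [(0.0462, -11.5), (0.1993, -101.6)] box [[253.39999389648438, 254.8000030517578], [257.0, 237.60000610351562], [331.1000061035156, 253.39999389648438], [327.5, 270.5]]
lug [ 0.5301 -0.2349] edges [(0.0536, -14.3), (0.0506, -103.8)] box [[290.5, 237.89999389648438], [295.3999938964844, 218.39999389648438], [314.0, 223.0], [309.1000061035156, 242.5]]
```

View pics/c1.png

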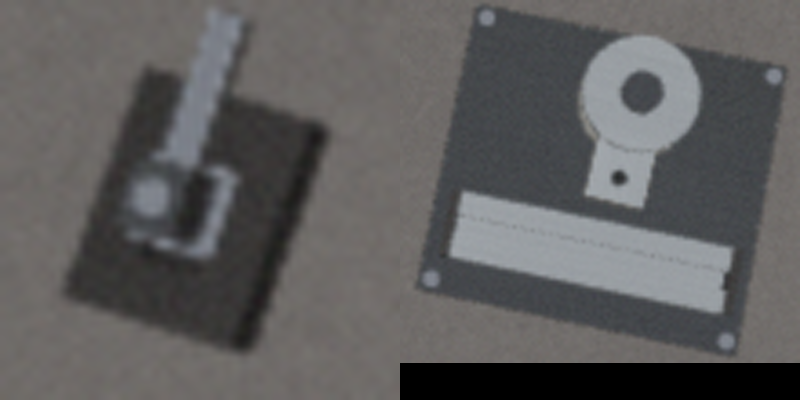

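The left crop shows the hub at about (155,195), with the arm running to (228,20). The right crop shows the lug hole at (619,178) and the rail with a dotted slot line. Next I'll compute rough positions and the move to a viewing pose above the holder.

```bash
cat >> h.py <<'E'
def delta(p,yawdeg,o=None):
    from scipy.spatial.transform import Rotation as Ro
    o=o or get_obs(); R=Ro.from_euler("xyz",o["ee_rot"]).as_matrix()
    d=R.T@(np.array(p)-o["tool_pos"])*100
    t=-(yawdeg-np.degrees(o["ee_rot"][2])); t=(t+180)%360-180
    print("move cm/deg",np.round(d,2),round(t,1)); 
E
python3 - <<'E'
from h import *
cm=camera_model("top")
h=onz(cm,125+155/8,222+195/8,.07);t=onz(cm,125+228/8,222+20/8,.054);h2=onz(cm,125+190/8,222+150/8,.054)
print("hub",h,"tip",t,np.hypot(*(t-h)[:2]),np.degrees(np.arctan2(*(t-h)[1::-1])),np.degrees(np.arctan2(*(t-h2)[1::-1])))
l=onz(cm,240+219*.275,185+178*.275,.04);print("lug",l)
o=np.array([.4656,-.2082]);a=np.radians(-10.9);R=np.array([[np.cos(a),-np.sin(a)],[np.sin(a),np.cos(a)]])
print("lug in fix",R.T@(l[:2]-o)); 
s=onz(cm,240+190*.275,185+242*.275,.034);print("slotline in fix",R.T@(s[:2]-o))
delta([.43,.15,.25],163)
w=camera_model("wrist");ob=get_obs();print(np.round(ray(w,256,192),3)-[ob["tool_pos"],[0,0,0]])
E
```

```text
hub [0.48345571 0.17300902 0.07      ] tip [0.54173041 0.15639403 0.054     ] 0.06059701628062989 -15.913640790070527 -13.612360554713367
lug [ 0.5206435  -0.22940266  0.04      ]
lug in fix [ 0.05805977 -0.01041166]
slotline in fix [0.00892678 0.00142516]
move cm/deg [-34.41 -25.12  -5.97] -4.7
[[-0.06216831  0.02545836  0.19317152]
 [ 0.238      -0.083      -0.968     ]]
```

Request:
{"fn": "servo_tool", "kwargs": {"targets": [[-5, -2.7, 0, 0], [-10, -5.4, 0, 0], [-15, -8.1, 0, 0], [-20, -10.8, 0, 0], [-25.5, -14, 0, -1], [-31, -17, 0, -3], [-36, -19.7, 0, -5], [-38.4, -21, 0, -5]]}}

```text
time: 1.1
tool_pos: [0.4837, 0.1712, 0.1901]
ee_rot: [-3.141, -0.001, 2.847]
wrist_force: [-0.3, 0.5, 0.3]
width: 0.094
finger_force: 0.0
```

Request:
{"fn": "servo_tool", "kwargs": {"targets": [[0, 0, 0, 0], [0, 0, 0, 0]]}}

```text
time: 1.35
tool_pos: [0.4819, 0.1745, 0.1905]
ee_rot: [3.141, -0.001, 2.85]
wrist_force: [0.8, 0.5, -0.4]
width: 0.094
finger_force: 0.0
```

```bash
python3 - <<'E'
from h import *
import json
o=get_obs();cm=camera_model("wrist");im=snapshot("wrist");cv2.imwrite("pics/w1.png",im)
json.dump({k:np.array(v).tolist() for k,v in cm.items()},open("w1.json","w"))
print(o["time"],o["tool_pos"],np.degrees(o["ee_rot"]))
for p in([.4835,.173,.07],[.542,.156,.054],[.4835,.173,.03]):print(proj(cm,p))
E
```

```text
1.35 [0.48188435 0.17446395 0.19051428] [ 1.79992417e+02 -6.88168621e-02  1.63319719e+02]
[250.94803735 181.39980057]
[251.48094698 228.60635474]
[251.07495998 174.33023368]
```

View pics/w1.png

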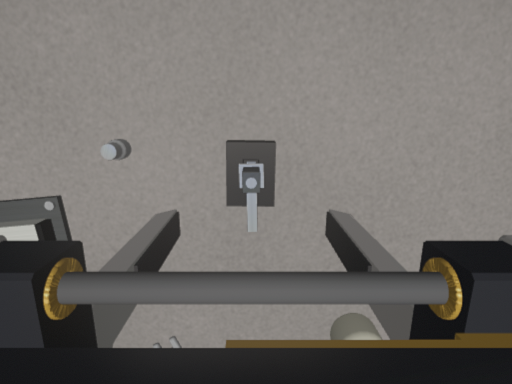

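The clamp is seen with its hub and stud at (251,183), arm tip at (252,231) and holder spanning (226..275, 140..207). I'll refine the heading and the centre numerically.

```bash
python3 - <<'E'
from h import *
import json
cm=json.load(open("w1.json"));im=cv2.imread("pics/w1.png");g=cv2.cvtColor(im,cv2.COLOR_BGR2GRAY)
print(g[150:240:2,251].tolist())
for v in (164,170,174,176,180,184,188,190):print(v,g[v,232:272].tolist())
P=[]
for v in range(198,229,2):
    r=g[v,235:270].astype(float); i=np.where(r>110)[0]; P.append((235+i.min(),235+i.max(),v))
P=np.array(P);print(P.tolist())
c=[onz(cm,(a+b)/2,v,.054)[:2] for a,b,v in P];print(np.round(c[0],4),np.round(c[-1],4))
f=cv2.fitLine(np.array(c,np.float32),cv2.DIST_HUBER,0,.01,.01).ravel();print("heading",np.degrees(np.arctan2(f[1],f[0])))
print("tip end",onz(cm,251.5,231.5,.054),"stud",onz(cm,251,183,.074),onz(cm,251,183,.07))
E
```

```text
[78, 77, 77, 76, 72, 73, 130, 155, 145, 56, 59, 84, 91, 90, 159, 162, 161, 161, 162, 132, 91, 109, 158, 158, 157, 157, 157, 156, 156, 155, 155, 155, 156, 155, 155, 155, 155, 156, 155, 155, 157, 136, 136, 140, 136]
164 [75, 75, 75, 76, 74, 75, 101, 153, 146, 145, 146, 147, 147, 146, 146, 149, 149, 153, 155, 155, 156, 157, 156, 157, 157, 158, 158, 160, 162, 162, 156, 113, 76, 72, 74, 73, 73, 74, 73, 73]
170 [73, 73, 73, 73, 72, 73, 106, 163, 166, 160, 122, 64, 57, 58, 58, 59, 58, 57, 58, 59, 58, 59, 59, 57, 57, 57, 58, 96, 158, 165, 160, 125, 76, 70, 71, 72, 72, 71, 72, 72]
174 [71, 72, 72, 71, 71, 72, 89, 137, 163, 155, 94, 89, 90, 92, 92, 92, 92, 92, 92, 91, 91, 90, 91, 91, 92, 93, 90, 89, 120, 162, 162, 145, 80, 70, 70, 72, 72, 71, 71, 71]
176 [72, 71, 72, 72, 71, 70, 88, 136, 165, 156, 97, 90, 92, 91, 91, 91, 91, 91, 92, 90, 91, 92, 91, 92, 92, 92, 92, 92, 123, 164, 164, 153, 82, 69, 70, 70, 70, 70, 70, 70]
180 [71, 70, 71, 71, 71, 69, 84, 131, 167, 160, 105, 89, 90, 97, 132, 163, 166, 165, 162, 162, 163, 164, 163, 155, 106, 90, 87, 93, 126, 164, 165, 153, 82, 67, 70, 69, 70, 70, 7
[... 269 characters left out ...]
, 135, 132, 124, 119, 97, 92, 91, 93, 91, 85, 70, 76, 81, 79, 67, 66, 67, 68, 67, 67, 67, 67]
190 [68, 68, 69, 68, 68, 68, 68, 67, 67, 67, 71, 88, 91, 92, 91, 91, 89, 89, 90, 91, 92, 93, 92, 91, 92, 92, 92, 87, 68, 66, 68, 67, 67, 67, 68, 67, 66, 67, 67, 67]
[[247, 256, 198], [247, 256, 200], [247, 256, 202], [247, 256, 204], [235, 256, 206], [235, 269, 208], [235, 269, 210], [235, 269, 212], [235, 269, 214], [235, 269, 216], [235, 269, 218], [235, 269, 220], [235, 269, 222], [235, 269, 224], [235, 269, 226], [235, 269, 228]]
[0.5059 0.1669] [0.5414 0.1568]
heading -15.706055
tip end [0.54551679 0.15496747 0.054     ] stud [0.48436141 0.17281535 0.074     ] [0.48522372 0.17254058 0.07      ]
```

Request:
{"fn": "servo_tool", "kwargs": {"targets": [[-0.25, -0.1, 3, -0.6], [-0.25, -0.1, 7, -0.6], [-0.25, -0.1, 11, -0.6], [-0.25, -0.1, 13, -0.6], [-0.25, -0.1, 13.5, -0.6], [-0.25, -0.1, 13.5, -0.6]]}}

```text
time: 2.15
tool_pos: [0.4845, 0.1731, 0.0565]
ee_rot: [3.141, 0.001, 2.862]
wrist_force: [0.1, 0.6, 0.4]
width: 0.0942
finger_force: 0.0
```

Request:
{"fn": "servo_tool", "kwargs": {"targets": [[0, 0, 0, 0], [0, 0, 0, 0], [0, 0, 0, 0], [0, 0, 0, 0], [0, 0, 0, 0], [0, 0, 0, 0]], "claw": 255}}

```text
time: 2.9
tool_pos: [0.4846, 0.1722, 0.0558]
ee_rot: [3.142, -0.0, 2.86]
wrist_force: [-0.3, -1.1, -0.1]
width: 0.0375
finger_force: 0.0
```

Request:
{"fn": "servo_tool", "kwargs": {"targets": [[0, 0, 0, 0], [0, 0, 0, 0], [0, 0, 0, 0], [0, 0, 0, 0], [0, 0, 0, 0], [0, 0, 0, 0]]}}

```text
time: 3.65
tool_pos: [0.4847, 0.1722, 0.0559]
ee_rot: [3.141, 0.0, 2.861]
wrist_force: [0.5, 0.1, -0.1]
width: 0.0006
finger_force: 0.0
```

Request:
{"fn": "servo_tool", "kwargs": {"targets": [[0, 0, -1, 0], [0, 0, -3, 0], [0, 0, -6, 0], [0, 0, -10, 0], [0, 0, -12, 0], [0, 0, -12, 0]]}}

```text
time: 4.4
tool_pos: [0.486, 0.1726, 0.1788]
ee_rot: [3.139, 0.005, 2.861]
wrist_force: [-0.1, -0.2, -0.1]
width: 0.0002
finger_force: 0.0
```

```bash
python3 - <<'E'
from h import *
o=get_obs();print(o["tool_pos"],np.degrees(o["ee_rot"]),o["width"],o["finger_force"],o["wrist_force"])
delta([.445,-.19,.19],79.1)
E
```

```text
[0.48602033 0.17257804 0.17878902] [179.83932511   0.27839814 163.90173916] 0.00018158382211810094 0.0 [-0.07365649 -0.19745916 -0.08605273]
move cm/deg [ -6.12 -35.97  -1.19] 84.8
```

The gripper closed on nothing, so I'll look.

```bash
python3 - <<'E'
from h import *
import json
o=get_obs();cm=camera_model("wrist");im=snapshot("wrist")
json.dump({k:np.array(v).tolist() for k,v in cm.items()},open("w2.json","w"))
cv2.imwrite("pics/w2r.png",im)
t=snapshot("top");cv2.imwrite("pics/top2.png",t);s=snapshot("scene");cv2.imwrite("pics/s2.png",s)
a=cv2.resize(im[100:300,150:350],(400,400)); b=cv2.resize(s[220:300,320:400],(400,400),interpolation=cv2.INTER_CUBIC)
cv2.imwrite("pics/w2.png",np.hstack([a,b]))
E
```

```text
(no output)
```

View pics/w2.png

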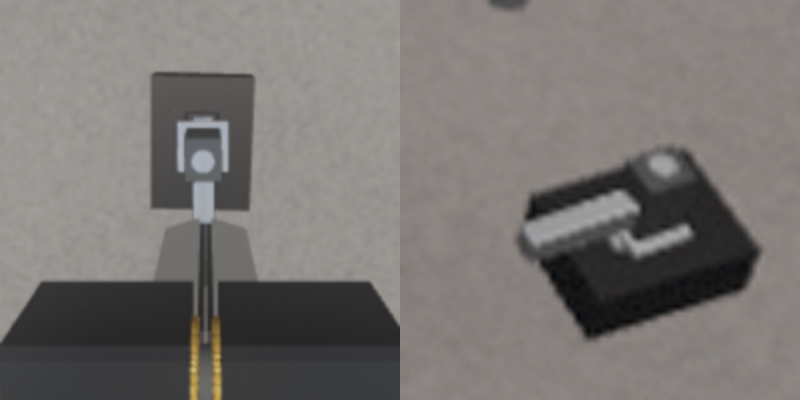

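```bash
python3 - <<'E'
from h import *
import json
o=get_obs();print(o["tool_pos"]);cm=camera_model("wrist");print("tip",proj(cm,o["tool_pos"]-[0,0,.014]),"tcp",proj(cm,o["tool_pos"]))
w1=json.load(open("w1.json"));w2=json.load(open("w2.json"));tp=camera_model("top");sc=camera_model("scene")
def tri(L):
    A=np.zeros((3,3));b=np.zeros(3);
    for c,u,v in L:
        p,d=ray(c,u,v);d/=np.linalg.norm(d);M=np.eye(3)-np.outer(d,d);A+=M;b+=M@p
    x=np.linalg.solve(A,b);return x,[np.round(proj(c,x)-[u,v],1).tolist() for c,u,v in L]
w=(w1,251,183);w_2=(w2,150+203/2,100+161/2);t=(tp,125+150/8,222+197/8);s=(sc,320+265/5,220+163/5)
for L in([w,w_2],[w,t],[t,s],[w_2,s],[w,w_2,t,s]):print(tri(L))
for n,c in(("w1",w1),("w2",w2),("top",tp)):print(n,np.round(ray(c,256,192),3).tolist())
print(cv2.matchTemplate(cv2.imread("pics/top2.png")[150:300,100:400],cv2.imread("pics/top0.png")[232:262,135:165],cv2.TM_CCOEFF_NORMED).max())
E
```

```text
[0.48398385 0.17206447 0.17471363]
tip [251.65444644 210.00561702] tcp [251.60242426 216.29480528]
(array([0.47681366, 0.17521212, 0.10890733]), [[-0.0, -0.0], [0.0, 0.0]])
(array([0.48296201, 0.17279725, 0.07759694]), [[-0.4, -0.5], [-0.1, -0.2]])
(array([0.48337182, 0.17346349, 0.0710499 ]), [[0.3, -0.2], [0.5, 0.0]])
(array([0.4847471 , 0.17299209, 0.07180906]), [[0.1, -0.0], [-0.0, -0.0]])
(array([0.48419784, 0.17316726, 0.07220273]), [[0.3, -0.6], [0.1, -0.5], [0.3, -0.6], [0.2, -0.2]])
w1 [[0.418, 0.194, 0.383], [0.244, -0.059, -0.968]]
w2 [[0.42, 0.191, 0.371], [0.251, -0.056, -0.967]]
top [[0.417, -0.13, 1.177], [0.186, 0.015, -0.982]]
0.51904374
```

```bash
python3 - <<'E'
from h import *
cm=camera_model("wrist");K=np.array(cm["camera_matrix"]);print(K[0,0],K[:2,2])
o=get_obs();T=np.array(cm["camera_from_world"]);print("depth tip",T[:3,:3]@(o["tool_pos"]-[0,0,.014])+T[:3,3], o["tool_pos"])
im=cv2.imread("pics/w1.png");g=cv2.cvtColor(im,cv2.COLOR_BGR2GRAY)
for v in range(206,262,4):print(v,g[v,150:186:2].tolist(),g[v,320:356:2].tolist())
s=cv2.imread("pics/s2.png");sc=camera_model("scene");u,v=proj(sc,o["tool_pos"]).astype(int);print("scene tcp px",u,v, "tip",proj(sc,o["tool_pos"]-[0,0,.014]))
cv2.imwrite("pics/s2c.png",cv2.resize(s[max(v-90,0):v+60,u-100:u+100],(800,600),interpolation=cv2.INTER_CUBIC));print(max(v-90,0),u-100)
E
```

```text
295.231179786475 [252.347911   186.24994601]
depth tip [-0.00050923 -0.01744435 -0.21679518] [0.48398385 0.17206447 0.17471363]
206 [140, 139, 139, 140, 137, 141, 143, 144, 142, 143, 145, 144, 143, 143, 142, 142, 141, 139] [139, 138, 137, 134, 135, 140, 137, 136, 133, 136, 137, 137, 139, 140, 140, 137, 136, 138]
210 [141, 138, 138, 140, 142, 142, 142, 141, 140, 136, 122, 108, 105, 104, 139, 141, 138, 140] [136, 137, 138, 140, 124, 101, 107, 115, 125, 130, 133, 137, 138, 133, 138, 141, 141, 137]
214 [137, 140, 134, 112, 105, 104, 105, 105, 105, 105, 106, 96, 70, 50, 62, 141, 141, 140] [134, 137, 141, 106, 46, 51, 91, 104, 105, 104, 104, 104, 104, 104, 105, 115, 131, 133]
218 [133, 111, 104, 105, 105, 104, 105, 105, 104, 102, 82, 52, 49, 49, 59, 141, 139, 137] [136, 139, 142, 72, 45, 46, 46, 68, 97, 104, 104, 104, 104, 103, 103, 104, 106, 126]
222 [104, 104, 104, 105, 105, 104, 105, 105, 91, 63, 49, 50, 48, 48, 49, 142, 140, 137] [135, 136, 139, 68, 44, 46, 44, 45, 49, 84, 102, 104, 103, 103, 104, 103, 103, 103]
226 [104, 104, 104, 104, 104, 104, 97, 79, 48, 47, 48, 48, 47, 48, 48, 138
[... 764 characters left out ...]
, 43, 43, 43, 43, 43, 43, 55, 136, 135, 135, 139, 139, 140] [137, 136, 135, 137, 140, 139, 68, 38, 40, 40, 39, 38, 38, 38, 37, 37, 37, 37]
250 [42, 42, 41, 41, 43, 42, 43, 42, 42, 42, 68, 139, 140, 139, 138, 139, 138, 136] [135, 139, 137, 138, 139, 138, 135, 98, 36, 38, 38, 37, 37, 36, 37, 37, 35, 36]
254 [41, 41, 41, 41, 41, 41, 41, 42, 40, 80, 136, 138, 140, 139, 134, 137, 135, 138] [138, 138, 139, 140, 139, 138, 138, 136, 126, 37, 38, 37, 37, 36, 37, 34, 35, 34]
258 [41, 40, 41, 40, 41, 40, 42, 40, 106, 138, 138, 136, 134, 139, 138, 134, 136, 139] [140, 139, 136, 136, 134, 131, 135, 137, 137, 131, 45, 37, 36, 36, 35, 34, 34, 33]
scene tcp px 383 219 tip [381.96365808 224.11453114]
129 283
```

View pics/s2c.png

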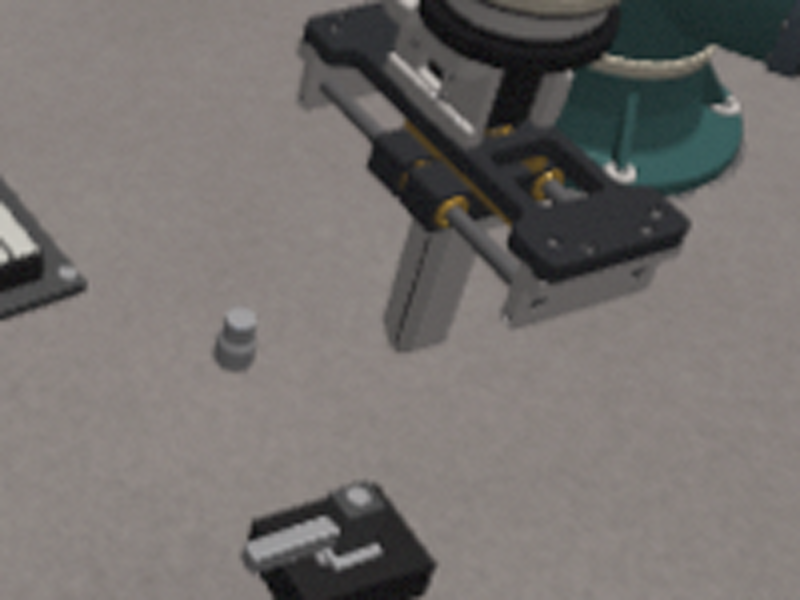

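The scene view shows the closed tips at about (387,216) px where the model predicts (382,224), and the wrist view agrees. The fingers really end some 25–30 mm higher than stated. I'll measure this by touching the bare bench.

Request:
{"fn": "servo_tool", "kwargs": {"targets": [[5, 0, 0, 0], [10, 0, 0, 0], [12, 0, 5, 0], [12, 0, 10, 0], [12, 0, 14.5, 0], [12, 0, 15.2, 0], [12, 0, 15.2, 0], [12, 0, 15.2, 0]]}}

```text
time: 5.55
tool_pos: [0.3711, 0.2061, 0.0259]
ee_rot: [3.139, 0.003, 2.86]
wrist_force: [-0.3, -0.1, -0.8]
width: 0.0006
finger_force: 0.0
```

Request:
{"fn": "servo_tool", "kwargs": {"targets": [[0, 0, 0.2, 0], [0, 0, 0.4, 0], [0, 0, 0.6, 0], [0, 0, 0.6, 0]]}}

```text
time: 6.05
tool_pos: [0.3691, 0.2054, 0.0177]
ee_rot: [-3.141, -0.0, 2.861]
wrist_force: [-0.0, -0.0, 1.1]
width: 0.0005
finger_force: 0.0
```

Request:
{"fn": "servo_tool", "kwargs": {"targets": [[0, 0, 0.2, 0], [0, 0, 0.4, 0], [0, 0, 0.6, 0], [0, 0, 0.8, 0], [0, 0, 0.8, 0]]}}

```text
time: 6.68
tool_pos: [0.3691, 0.2055, 0.0096]
ee_rot: [-3.141, -0.0, 2.861]
wrist_force: [-0.5, -1.2, -0.3]
width: 0.0003
finger_force: 0.0
```

Request:
{"fn": "servo_tool", "kwargs": {"targets": [[0, 0, 0.4, 0], [0, 0, 0.8, 0], [0, 0, 1.0, 0], [0, 0, 1.2, 0], [0, 0, 1.4, 0], [0, 0, 1.6, 0]]}}

```text
time: 7.42
tool_pos: [0.3694, 0.2056, -0.0062]
ee_rot: [3.141, 0.0, 2.861]
wrist_force: [-0.4, -0.5, -0.1]
width: 0.0002
finger_force: 0.0
```

Request:
{"fn": "servo_tool", "kwargs": {"targets": [[0, 0, 0.2, 0], [0, 0, 0.4, 0], [0, 0, 0.4, 0]]}}

```text
time: 7.8
tool_pos: [0.3692, 0.2054, -0.0103]
ee_rot: [-3.141, -0.0, 2.861]
wrist_force: [0.8, -0.1, -0.5]
width: 0.0007
finger_force: 0.0
```

Request:
{"fn": "servo_tool", "kwargs": {"targets": [[0, 0, 0.2, 0], [0, 0, 0.4, 0], [0, 0, 0.4, 0]]}}

```text
time: 8.18
tool_pos: [0.3693, 0.2055, -0.0142]
ee_rot: [3.142, -0.0, 2.861]
wrist_force: [-0.2, -0.2, 0.4]
width: 0.0002
finger_force: 0.0
```

Request:
{"fn": "servo_tool", "kwargs": {"targets": [[0, 0, 0.2, 0], [0, 0, 0.4, 0], [0, 0, 0.4, 0]]}}

```text
time: 8.55
tool_pos: [0.3695, 0.2056, -0.0145]
ee_rot: [-3.141, -0.0, 2.861]
wrist_force: [-9.4, -3.3, 22.0]
width: 0.0003
finger_force: 11.2
```

Contact came at tool z −0.0145, so the tips sit at tool z + 14.5 mm. For the grasp I want tool z 0.0265.

Request:
{"fn": "servo_tool", "kwargs": {"targets": [[0, 0, -4, 0], [0, 0, -8, 0], [0, 0, -12, 0], [-5, 0, -12, 0], [-10, 0, -12, 0], [-12, 0, -11, 0], [-12, 0, -8, 0], [-12, 0, -5, 0]], "claw": 100}}

```text
time: 9.55
tool_pos: [0.4852, 0.172, 0.0311]
ee_rot: [3.141, 0.0, 2.86]
wrist_force: [-0.3, 0.4, -0.6]
width: 0.0573
finger_force: 0.0
```

Request:
{"fn": "servo_tool", "kwargs": {"targets": [[0, 0, 0.5, 0], [0, 0, 0.5, 0]]}}

```text
time: 9.8
tool_pos: [0.4847, 0.1723, 0.0272]
ee_rot: [3.141, 0.0, 2.861]
wrist_force: [-0.0, 0.1, -0.1]
width: 0.0575
finger_force: 0.0
```

Request:
{"fn": "servo_tool", "kwargs": {"targets": [[0, 0, 0, 0], [0, 0, 0, 0], [0, 0, 0, 0], [0, 0, 0, 0], [0, 0, 0, 0], [0, 0, 0, 0], [0, 0, 0, 0]], "claw": 255}}

```text
time: 10.68
tool_pos: [0.4847, 0.1722, 0.0272]
ee_rot: [3.141, 0.0, 2.861]
wrist_force: [-1.3, -1.0, 1.9]
width: 0.0198
finger_force: 30.0
```

Request:
{"fn": "servo_tool", "kwargs": {"targets": [[0, 0, -3, 0], [0, 0, -6, 0], [0, 0, -10, 0], [-1, -5, -10.3, 10], [-2, -10, -10.3, 20], [-3, -14, -10.3, 30], [-4, -19, -10.3, 40], [-5, -23, -10.3, 50]]}}

```text
time: 11.68
tool_pos: [0.4677, -0.064, 0.1284]
ee_rot: [-3.14, -0.002, 1.982]
wrist_force: [1.1, 0.5, -2.7]
width: 0.0197
finger_force: 30.0
```

```bash
python3 - <<'E'
from h import *
o=get_obs();print(o["width"],o["finger_force"],o["wrist_force"]);delta([.4658,-.2189,.10],78.8)
E
```

```text
0.019650418658536433 29.99616175889969 [ 1.1212915   0.47980215 -2.69592373]
move cm/deg [-14.13  -6.35   2.83] 34.7
```

Request:
{"fn": "servo_tool", "kwargs": {"targets": [[-4, -1.8, 0, 9], [-8, -3.6, 0, 18], [-12, -5.4, 0, 27], [-14, -6.3, 1, 35], [-14, -6.3, 2, 35], [-14, -6.3, 2.8, 35], [-14, -6.3, 2.8, 35], [-14, -6.3, 2.8, 35]]}}

```text
time: 12.68
tool_pos: [0.4683, -0.2153, 0.1021]
ee_rot: [3.141, -0.0, 1.379]
wrist_force: [-0.3, -0.7, -2.5]
width: 0.0197
finger_force: 30.0
```

```bash
python3 - <<'E'
from h import *
import json
o=get_obs();cm=camera_model("wrist");im=snapshot("wrist");cv2.imwrite("pics/w3r.png",im)
json.dump({k:np.array(v).tolist() for k,v in cm.items()},open("w3.json","w"))
print(o["tool_pos"],np.degrees(o["ee_rot"]),o["time"])
cv2.imwrite("pics/w3.png",cv2.resize(im[60:290,100:406],(800,601)[:2],interpolation=cv2.INTER_CUBIC)[:600])
E
```

```text
[ 0.46829525 -0.21534859  0.10214015] [ 1.79970233e+02 -5.33149301e-03  7.89966143e+01] 12.675
```

View pics/w3.png

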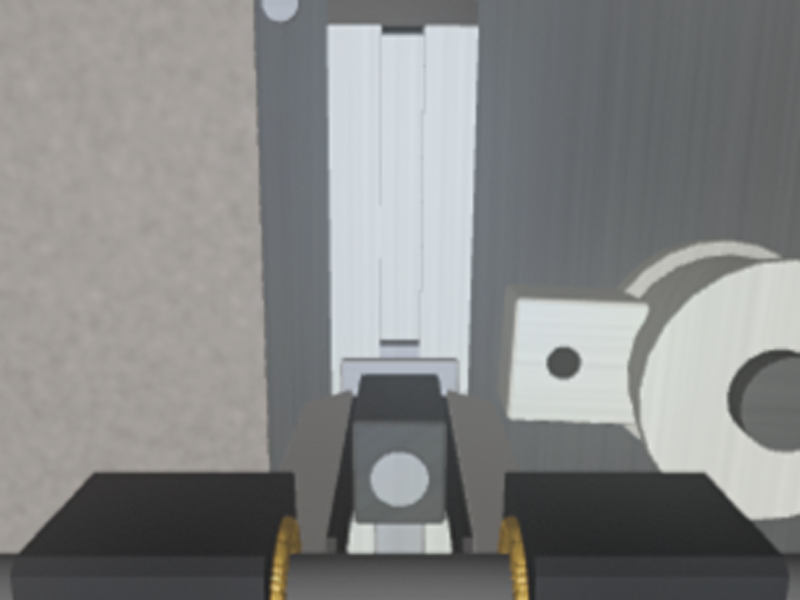

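The slot edges run at crop columns 380 and 421 and the clamp's axis at column 400, so it is centred on the slot. The lug hole is at (563,362). Next I'll check the lug's place along the slot.

```bash
python3 - <<'E'
from h import *
import json
cm=json.load(open("w3.json"));P=np.array([.46830,-.21535,.10214])
a=np.radians(79.0);X=np.array([np.cos(a),np.sin(a)]);Y=np.array([np.sin(a),-np.cos(a)])
f=lambda u,v,z:(lambda q:np.round([q@X*1e3,q@Y*1e3],1))((onz(cm,100+u/2.614,60+v/2.613,z)-P)[:2])
print("lug(tool mm)",f(563,362,.04),"corners",f(516,297,.04),f(648,303,.04),f(508,417,.04),f(635,424,.04))
print("slot edges",f(380,200,.034),f(421,200,.034),f(380,320,.034),f(419.5,320,.034),"rail",f(327,100,.034),f(476,100,.034),f(331,320,.034),f(471,320,.034))
print("rail end",f(400,25,.034),"stud top",f(400,479,.147),f(400,479,.149))
l=P[:2]+np.array([0,0]);q=onz(cm,100+563/2.614,60+362/2.613,.04);print(q)
E
```

```text
lug(tool mm) [-4.6 56.3] corners [18.1 39.4] [16.  83.9] [-24.6  38.1] [-27.2  82.6]
slot edges [49.9 -6.3] [49.9  7.4] [ 8.8 -6.5] [8.8 7.2] rail [ 82.  -23.3] [82. 25.] [  8.8 -23.5] [ 8.8 25. ]
rail end [104.9   0.4] stud top [0.6 0.2] [1.5 0.2]
[ 0.52270689 -0.23065571  0.04      ]
```

Request:
{"fn": "servo_tool", "kwargs": {"targets": [[-0.7, 0.03, 1, 0], [-0.7, 0.03, 3, 0], [-0.7, 0.03, 4.2, 0], [-0.7, 0.03, 5, 0], [-0.7, 0.03, 5.5, 0], [-0.7, 0.03, 6, 0], [-0.7, 0.03, 6, 0]]}}

```text
time: 13.6
tool_pos: [0.4668, -0.223, 0.0417]
ee_rot: [-3.141, -0.0, 1.377]
wrist_force: [0.5, 0.4, -4.2]
width: 0.0201
finger_force: 30.0
```

Foot is in the slot freely. Lowering until the collar touches.

Request:
{"fn": "servo_tool", "kwargs": {"targets": [[0, 0, 0.4, 0], [0, 0, 0.7, 0], [0, 0, 0.9, 0], [0, 0, 1.0, 0], [0, 0, 1.1, 0], [0, 0, 1.1, 0]]}}

```text
time: 14.35
tool_pos: [0.467, -0.2231, 0.0312]
ee_rot: [3.141, 0.0, 1.377]
wrist_force: [-1.1, -0.1, -0.4]
width: 0.0202
finger_force: 30.0
```

Request:
{"fn": "servo_tool", "kwargs": {"targets": [[0, 0, 0, 0], [0, 0, 0, 0], [0, 0, 0, 0], [0, 0, 0, 0], [0, 0, 0, 0], [0, 0, 0, 0]], "claw": 150}}

```text
time: 15.1
tool_pos: [0.467, -0.223, 0.0309]
ee_rot: [3.142, -0.0, 1.377]
wrist_force: [-0.8, -0.1, -1.0]
width: 0.0386
finger_force: 0.0
```

Request:
{"fn": "servo_tool", "kwargs": {"targets": [[0, 0, -1, 0], [0, 0, -3, 0], [0, 0, -5, 0], [0, 0, -7, 0], [0, 0, -7, 0], [0, 0, -7, 0]]}}

```text
time: 15.85
tool_pos: [0.4667, -0.2229, 0.1004]
ee_rot: [-3.141, -0.0, 1.377]
wrist_force: [0.1, 1.2, -0.2]
width: 0.0387
finger_force: 0.0
```

```bash
python3 - <<'E'
from h import *
import json
o=get_obs();cm=camera_model("wrist");im=snapshot("wrist");cv2.imwrite("pics/w4r.png",im)
json.dump({k:np.array(v).tolist() for k,v in cm.items()},open("w4.json","w"))
print(o["tool_pos"],np.degrees(o["ee_rot"]),o["time"])
cv2.imwrite("pics/w4.png",cv2.resize(im[60:290,100:406],(800,601)[:2],interpolation=cv2.INTER_CUBIC)[:600])
E
```

```text
[ 0.46667847 -0.22288659  0.10044526] [-1.79969895e+02 -1.62921099e-02  7.88982392e+01] 15.85
```

View pics/w4.png

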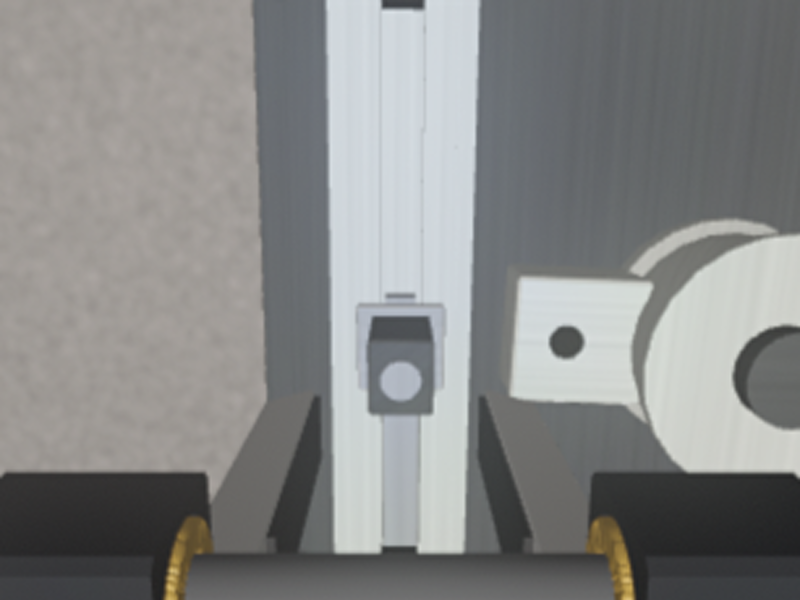

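The clamp stands in the slot with its arm along it: hub stud at (400,380), arm at (400,500), lug hole at (566,341). Next I'll straddle the arm about 44 mm from the axis.

Request:
{"fn": "servo_tool", "kwargs": {"targets": [[-2, 0, 0, 0], [-4.3, 0, 0, 0], [-4.3, 0, 3, 0], [-4.3, 0, 5, 0], [-4.3, 0, 6.3, 0], [-4.3, 0, 6.8, 0], [-4.3, 0, 6.8, 0]]}}

```text
time: 16.77
tool_pos: [0.4587, -0.2655, 0.0329]
ee_rot: [-3.142, -0.0, 1.377]
wrist_force: [0.1, -0.1, -0.7]
width: 0.0386
finger_force: 0.0
```

Request:
{"fn": "servo_tool", "kwargs": {"targets": [[0, 0, 0, 0], [0, 0, 0, 0], [0, 0, 0, 0], [0, 0, 0, 0]], "claw": 205}}

```text
time: 17.27
tool_pos: [0.4588, -0.2652, 0.0331]
ee_rot: [3.141, 0.0, 1.377]
wrist_force: [0.3, 0.9, 0.4]
width: 0.0187
finger_force: 0.0
```

Request:
{"fn": "servo_tool", "kwargs": {"targets": [[0.02, 0.46, 0, -6], [0.1, 0.91, 0, -12], [0.22, 1.36, 0, -18], [0.38, 1.79, 0, -24], [0.59, 2.2, 0, -30], [0.84, 2.59, 0, -36], [1.13, 2.94, 0, -42], [1.46, 3.27, 0, -48]]}}

```text
time: 18.27
tool_pos: [0.4935, -0.2572, 0.0328]
ee_rot: [-3.141, -0.0, 2.218]
wrist_force: [-0.2, 0.5, 0.4]
width: 0.0187
finger_force: 0.2
```

Request:
{"fn": "servo_tool", "kwargs": {"targets": [[0.02, 0.46, 0, -6], [0.1, 0.91, 0, -12], [0.22, 1.36, 0, -18], [0.38, 1.79, 0, -24], [0.59, 2.2, 0, -30], [0.84, 2.59, 0, -36], [1.0, 2.78, 0, -39], [1.0, 2.78, 0, -39]]}}

```text
time: 19.27
tool_pos: [0.5098, -0.2324, 0.0329]
ee_rot: [3.141, 0.0, 2.895]
wrist_force: [0.1, 0.5, 0.1]
width: 0.0183
finger_force: 0.0
```

Request:
{"fn": "servo_tool", "kwargs": {"targets": [[0.01, 0.25, 0, -3], [0.03, 0.5, 0, -6], [0.03, 0.5, 0, -6], [0.01, 0.3, 0, -6], [0.01, 0.3, 0, -6]]}}

```text
time: 19.9
tool_pos: [0.5104, -0.2298, 0.0328]
ee_rot: [3.141, 0.0, 2.999]
wrist_force: [0.6, 0.2, 0.2]
width: 0.0182
finger_force: 0.0
```

Request:
{"fn": "servo_tool", "kwargs": {"targets": [[0, 0, 0, 0], [0, 0, -1, 0], [0, 0, -4, 0], [0, 0, -7, 0], [1.5, 0, -9, 0], [3, 0, -10, 0], [3, 0, -10, 0], [3, 0, -10, 0]], "claw": 150}}

```text
time: 20.9
tool_pos: [0.4803, -0.2251, 0.132]
ee_rot: [3.141, -0.001, 3.0]
wrist_force: [0.1, 0.2, -0.3]
width: 0.0387
finger_force: 0.0
```

```bash
python3 - <<'E'
from h import *
import json
o=get_obs();cm=camera_model("wrist");im=snapshot("wrist");cv2.imwrite("pics/w5r.png",im)
json.dump({k:np.array(v).tolist() for k,v in cm.items()},open("w5.json","w"))
print(o["tool_pos"],np.degrees(o["ee_rot"]),o["time"])
cv2.imwrite("pics/w5.png",cv2.resize(im[60:290,100:406],(800,601)[:2],interpolation=cv2.INTER_CUBIC)[:600])
E
```

```text
[ 0.48034589 -0.22513887  0.13196676] [ 1.79960814e+02 -5.95943210e-02  1.71886105e+02] 20.9
```

View pics/w5.png

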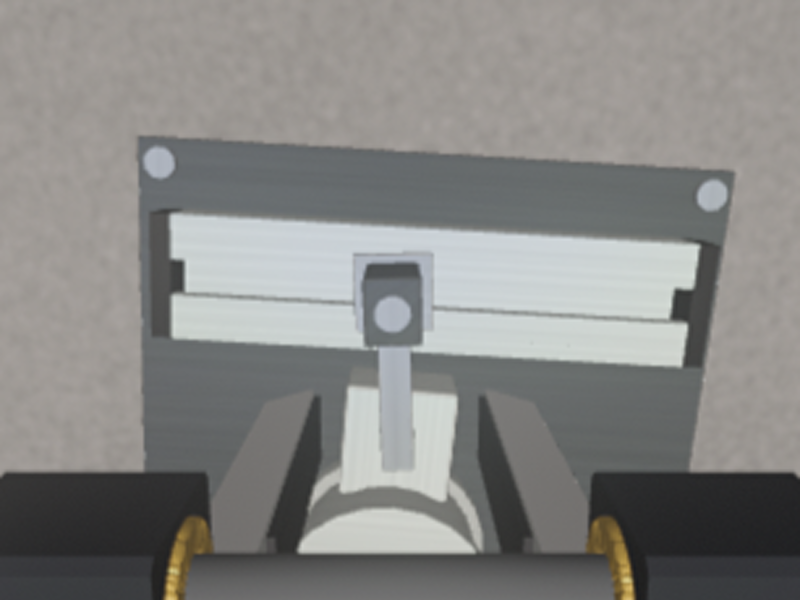

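The arm lies across the rail with its end at (398,470) and the hub stud at (392,314). The lug's near edge runs (348,388)–(456,395). Checking the numbers.

```bash
python3 - <<'E'
from h import *
import json
cm=json.load(open("w5.json"))
f=lambda u,v,z:onz(cm,100+u/2.614,60+v/2.613,z)[:2]
h=f(392,314,.0745);e=f(398,470,.058);a=f(394,350,.058);A=np.degrees(np.arctan2(*(e-a)[::-1]))
r1,r2=f(172,212,.034),f(700,243,.034);F=np.degrees(np.arctan2(*(r1-r2)[::-1]))-90
n1,n2=f(348,388,.04),f(456,395,.04);m=(n1+n2)/2;d=np.array([np.cos(np.radians(F)),np.sin(np.radians(F))]);L=m+.023*d
L2=(f(348,388,.04)+f(446,497,.04))/2
t=h+.058*(e-h)/np.hypot(*(e-h))
print("arm",A,np.degrees(np.arctan2(*(e-h)[::-1])),"fixture",F,"armlen",np.hypot(*(e-h)),"lug",L,L2,"earlier .5227,-.2307/61mm","tip",t,"diff",np.hypot(*(t-L)),np.hypot(*(t-L2)),"lugw",np.hypot(*(n1-n2)))
E
```

```text
arm -6.339754925345727 -6.285030267983339 fixture -191.46754137790893 armlen 0.06291139007441104 lug [ 0.48309477 -0.22199741] [ 0.52660412 -0.2312046 ] earlier .5227,-.2307/61mm tip [ 0.52501495 -0.23110157] diff 0.04289740878955792 0.001592508697400794 lugw 0.041872260159080826
```

```bash
python3 -c "
from bench import *
print(close_job())"
```

```text
the job is handed in; nothing more can be done
None
```

The job is handed in, with no verdict returned: the clamp sits in the slot, let go, arm about 5° from square and tip about 2 mm from the lug's middle in the last wrist picture; the first grasp missed because the fingertips sit 28.5 mm higher than stated, which a bench touch corrected.

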